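Seat a lantern panel and hold the sprung marking rule at its pointer

ROBOT

A 6-joint arm with a two-finger parallel gripper is mounted at the origin on the work surface. World frame = base frame: x ahead of the robot, y to its left, z up, the work surface at z = 0. Lengths are in m, angles in rad, forces in N, time in s.
With the tool pointing down it reaches from about 0.3 to 0.95 m from the base axis. Payload 3.1 kg.
Tool frame: the origin (TCP) lies on the centre line of the jaws, within the pads' length; the fingertips stand 14 mm ahead of it and the grasp point (between the pads) lies 5 mm behind it; z points along the fingers, y is the line along which they close (so a half turn about z gives the same grasp; the last joint's range is limited). The gripper opens to 85 mm and grips with 20 to 120 N. Pads are 22 mm wide; open, the fingers measure 114 mm over their backs; the gripper's body (76 mm by 85 mm) begins 54 mm behind the grasp point. The pads swing forward as they close: fully open they stand 13 mm farther back than shut.
Start: joints at [-1.266, 0.308, 1.634, -0, 1.2, -0.07], TCP at [0.229, -0.582, 0.245] pointing down, gripper open.
Joint ranges: [-3.06, 3.06], [-0.79, 1.96], [0.05, 2.63], [-1.19, 4.34], [0.05, 2.64], [-2.94, 2.94]. Speed limits (rad/s): [2.79, 2.79, 3.14, 3.14, 3.14, 3.14].

INTERFACE

Orientations are given as [roll, pitch, yaw] about the fixed x, y, z axes, in that order (R = Rz(yaw) Ry(pitch) Rx(roll)).
In Python, from rig import arm gives the robot as it stands.
- The arm moves only by the tool step_arm, never from a script. Its argument "moves" is a list of rows, each an object of numbers: "x", "y", "z": the shift along the tool's x, y, z in m; "yaw": the turn about the tool's z in degrees; "claw": the closure, from 0 (fully open) to 1 (shut). A call has 1 to 5 rows; each row is the pose to reach, as a shift and turn from the pose commanded when the call began, along the tool's axes at that moment; what a row does not reach only later rows make up. A row lasts 1/10 s, in which the tool goes at most 50 mm and 8.59 degrees, less where a joint would pass 70% of its speed; a pose out of reach is approached as far as the arm can. A call with a gripper value outside its range is refused whole. The fingers move at their own pace and stop on an object; "grip_force" is the grip in N (left out, the last holds). Time passes only in rows, so rows that repeat a pose let the fingers close. It gives the time, the measured TCP pose, the force, the opening and the grip force at its end, in the units of the state.
- arm.observe(): the state, without advancing time (a new reading comes with each control period).
- arm.snapshot(name): name is "scene" or "top" or "wrist"; returns a dict with "color" (480x640x3 uint8, blue, green, red), "K" (3x3 intrinsics, pixels), "extrinsics" (4x4, takes a point from camera to world coordinates). Camera axes: x right, y down, z forward; pixel columns grow to the right and rows downward; lengths in m; the calibration is good to about 2 mm. A picture is of the moment at which its call begins. There is no depth.
- arm.job_done(): hands the job in; it is judged then, once.
The state is a dict: "clock": time; "joints": joint angles; "joint_vel": joint speeds; "joint_torque": joint torques, N m; "tcp_pos": TCP position; "ee_rot": TCP orientation; "ft_force": force on the tool from outside, world axes, zero at the start; "ft_torque": the same for the moment, N m; "width": finger opening in m; "gripper_force": force on a finger pad.
Only numpy, scipy, OpenCV 4.12 (cv2) and the standard library are available. Lean on these libraries where they do the work, as an engineer would, in place of code of your own. Each camera call takes 0.05 s, during which the arm holds its last target. There are 200 camera calls.

TASK

Push the pierced brass lantern panel along its lane into the covered end of the marking-out jig until you feel it seat fully home on the hidden stop. Then, leaving the panel there, take the wooden grip of the spring-return rule, pull it out until the rule's index tip is level with the steel pointer on the side rail, and finish still gripping it there, so that a workmate can scribe along the rule. Do not shift the pointer or disturb the other things on the bench.

Things in the scene. Friction and masses are not known exactly. Their poses are not given: they have to be found in the camera images.
- jig: Marking-out jig fixed to the bench: dark wooden bed 340 x 220 x 14 mm. Origin under the bed at bench height; x points along the lane into the tunnel, z up; the bed spans x -150 to +190, y -110 to +110 mm, top at z 14 mm. Panel lane 84 mm wide, centred on y +45 mm, between steel fences 12 mm high, 10 mm thick. The sprung rule runs in a lane at y -55 mm.
- tunnel_mouth (a point): Middle of the mouth of the dark steel tunnel over the lane's far end, on the bed (jig x 90, y 45, z 14 mm). The roof goes 50 mm on in x; underside 16 mm, top 22 mm above the bed. Inside is a rigid stop that cannot be seen, 20 to 45 mm beyond the mouth: feel for it. Axes as the jig's.
- panel_center (a point): Centre of the loose pierced brass lantern panel's plate, 3 mm above the bed: plate 150 long (x) x 80 wide (y) x 6 mm, 0.25 to 0.42 kg, lying in the lane short of the tunnel. At its near end (-x, the last 6 mm) a full-width lip stands to 28 mm above the bed. Its x points to the tunnel. It slides with 1 to 5 N; a clear rise of force means the stop.
- rule (a joint): Pull-out of the spring-return rule in m: 0 at rest, growing as it is pulled along the jig's -x, 0.085 at most. The spring pulls home with about 5 N at rest plus 0.8 N per 10 mm. A brass carriage 50 x 40 x 16 mm (jig y -55 mm) carries the grip and a flat steel rule 16 mm wide that crosses above the panel, 10 mm over its plate.
- rule_grip (a point): Middle of the rule's upright wooden grip, which is 20 mm thick along the jig's x, 34 mm wide along its y, and stands on the carriage: its top is 20 mm above this point and 64 mm above the bed, its foot 26 mm below this point. Moves with the rule.
- rule_tip (a point): The brass index tip on the carriage's outer (-y) side, that is set level with the pointer; moves with the rule. Axes as the jig's.
- pointer (a joint): Setting of the pointer along its rail in m, on the same scale as rule: index tip and pointer are level when the two values are equal. Stiff friction; not to be moved.
- pointer_tip (a point): Tip of the small dark steel pointer on the side rail at the jig's -y edge (12 x 20 mm, with a brass screw on top). Axes as the jig's: tip and pointer are level when their jig x is the same.
- finial: Bystander: brass turned finial, 78 mm high, 44 mm across; origin under its centre.
- hammer: Bystander: hammer lying on the bench, about 250 mm long.
- bowl: Bystander: wooden bowl, 110 mm across, 45 mm high; origin under its centre.
- block: Bystander: dark wooden block 120 x 70 x 60 mm; origin under its centre.
Mind the look-alikes: they are no part of the job. Leave any black, blue or red look-alike of the part that bears panel_center alone.

How it is judged:
By the outcome, as a careful person would: the job done as asked, in the order asked, and still so for the second after the job is handed in, while the arm keeps its last pose, push and grip.
It also fails if it takes over 54 s, if anything falls off the work surface, if the arm or the gripper's body presses on something with over 40 N, if the wrist force passes 120 N, or if a joint passes its speed limit or range.

## Working session

There is one attempt and no reset: what is moved stays moved. The work goes in short steps, Python scripts to look and compute and a tool call to move; the robot and the scene stay as the last step left them, time stands still between calls to the robot, and variables do not carry over. Pictures are saved under pics/ and viewed, at most 10 in all, crops included, and the job is handed in when it is done.

Besides the shell and the picture viewer there is one more tool, called by a JSON object that holds its "method" and its "body", one argument or row to a line. step_arm: Moves the arm, as the interface text tells. Its arguments: {"type":"object","properties":{"moves":{"type":"array","items":{"type":"object","properties":{"x":{"type":"number"},"y":{"type":"number"},"z":{"type":"number"},"yaw":{"type":"number"},"claw":{"type":"number"}}}},"grip_force":{"type":"number"}},"required":["moves"]}

```bash
mkdir -p pics; python3 - <<'E'
from rig import arm
import cv2,numpy as np
for n in("scene","top"):
    s=arm.snapshot(n);cv2.imwrite(f"pics/{n}0.png",s["color"]);np.savez(f"{n}0.npz",**s)
    print(n,s["K"].round(1).tolist(),s["extrinsics"].round(3).tolist())
o=arm.observe();print({k:np.round(v,3).tolist() for k,v in o.items()})
E
```

```text
scene [[435.6, 0.0, 309.8], [0.0, 435.6, 235.2], [0.0, 0.0, 1.0]] [[-0.838, 0.353, -0.416, 0.981], [0.545, 0.56, -0.624, 0.678], [0.013, -0.75, -0.662, 0.795], [0.0, 0.0, 0.0, 1.0]]
top [[551.4, 0.0, 316.3], [0.0, 551.4, 258.2], [0.0, 0.0, 1.0]] [[0.02, -0.997, 0.07, 0.458], [-1.0, -0.021, -0.017, 0.01], [0.018, -0.07, -0.997, 1.386], [0.0, 0.0, 0.0, 1.0]]
{'clock': 0.1, 'joints': [-1.266, 0.309, 1.635, 0.0, 1.2, -0.07], 'joint_vel': [-0.0, -0.002, -0.002, 0.001, -0.001, -0.001], 'joint_torque': [0.0, -41.641, -27.764, -0.0, 0.004, 0.0], 'tcp_pos': [0.229, -0.581, 0.244], 'ee_rot': [-3.139, -0.0, 0.375], 'ft_force': [-0.594, -0.121, 0.089], 'ft_torque': [0.018, 0.046, -0.027], 'gripper_force': 0.0, 'width': 0.085}
```

View pics/top0.png

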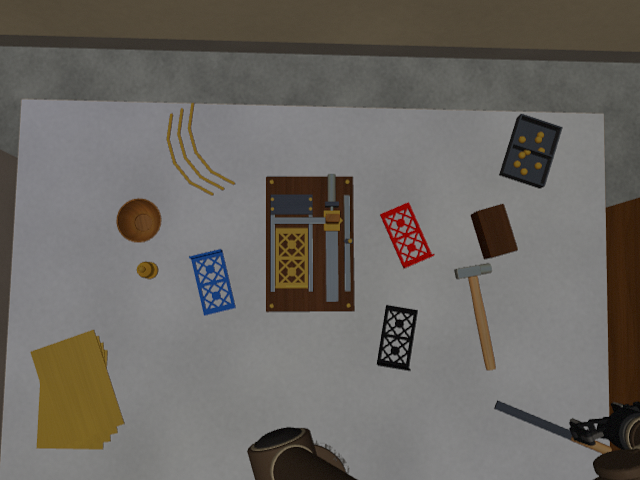

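View pics/scene0.png

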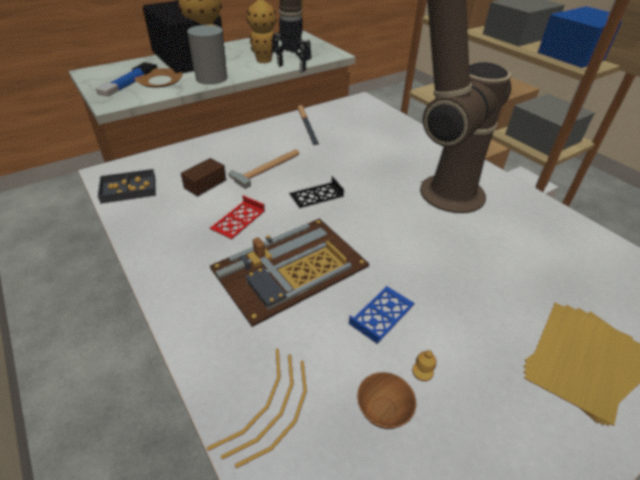

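The top view shows the jig at about (310,244), with its tunnel at the far end (292,204). The brass panel is in the lane at (292,257), the grip is at (332,215), and the pointer is on the rail near (347,240). There are panel look-alikes: blue (212,282), red (407,236) and black (397,338). The brass-coloured one in the lane fits the description. I'll confirm it in an enlarged crop and measure.

```bash
cat > h.py <<'E'
import numpy as np,cv2
def ray(s,uv,z):
    K,E=s["K"],s["extrinsics"];d=E[:3,:3]@np.linalg.solve(K,[uv[0],uv[1],1.]);o=E[:3,3]
    return o+d*(z-o[2])/d[2]
def proj(s,p):
    E=s["extrinsics"];c=E[:3,:3].T@(np.asarray(p)-E[:3,3]);q=s["K"]@c;return q[:2]/q[2]
E
python3 - <<'E'
from h import *
s=dict(np.load("top0.npz"));c=s["color"]
dark=(c.max(2)<110).astype(np.uint8);dark[:, :240]=0;dark[:,370:]=0;dark[:150]=0;dark[340:]=0
dark=cv2.morphologyEx(dark,cv2.MORPH_CLOSE,np.ones((25,25)))
cs,_=cv2.findContours(dark,0,2);k=max(cs,key=cv2.contourArea)
r=cv2.minAreaRect(k);b=cv2.boxPoints(r);print(r,b)
P=np.array([ray(s,p,.014) for p in b]);print(P.round(4),np.linalg.norm(P-np.roll(P,1,0),axis=1))
cr=c[165:320,255:365];cv2.imwrite("pics/crop0.png",cv2.resize(cr,None,fx=3.8,fy=3.8,interpolation=cv2.INTER_CUBIC))
E
```

```text
((310.0, 243.0), (138.0, 88.0), 90.0) [[266. 174.]
 [354. 174.]
 [354. 312.]
 [266. 312.]]
[[ 0.7634  0.118   0.014 ]
 [ 0.7687 -0.1038  0.014 ]
 [ 0.4218 -0.1089  0.014 ]
 [ 0.4176  0.1091  0.014 ]] [0.34590719 0.22185818 0.34692941 0.21801242]
```

View pics/crop0.png

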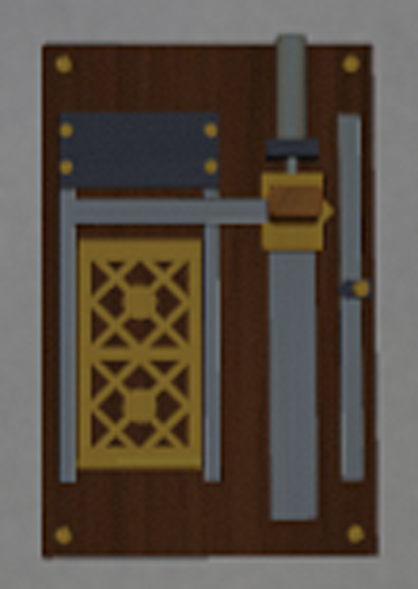

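The crop confirms the brass panel lies between the fences, with its lip at the near end. The index tip is at crop (331,209) and the pointer tip at (342,288). Next I'll fit the jig pose from its corners and screws.

```bash
python3 - <<'E'
from h import *
s=dict(np.load("top0.npz"))
w=lambda x,y,z:ray(s,(255+(x+.5)/3.8-.5,165+(y+.5)/3.8-.5),z)
cor=[(42,44,190,110),(372,44,190,-110),(377,556,-150,-110),(42,556,-150,110)]
A=np.array([[c[2]/1e3,c[3]/1e3] for c in cor]);B=np.array([w(*c[:2],.014)[:2] for c in cor])
ac,bc=A.mean(0),B.mean(0);U=(A-ac).T@(B-bc);th=np.arctan2(U[0,1]-U[1,0],U.trace())
R=np.array([[np.cos(th),-np.sin(th)],[np.sin(th),np.cos(th)]]);t=bc-R@ac
print("yaw deg",np.degrees(th),"t",t,"res",((A@R.T+t)-B).round(4).tolist())
np.savez("jig.npz",R=R,t=t,th=th)
J=lambda p:(R.T@(p[:2]-t)).round(4)
for n,x,y,z in[("mouth",140,188,.036),("panel near top lip",140,469,.042),("panel front",140,240,.02),("tip",333,209,.025),("pointer",340,289,.026),("grip top",295,200,.078),("fenceL",68,482,.026),("fenceR",212,482,.026)]:
    p=w(x,y,z);print(n,p.round(4),J(p))
for n,p in[("start push",(-.16,.045)),("grip",(.07,-.055))]:print(n,R@p+t)
E
```

```text
yaw deg 1.387074507774466 t [0.57134719 0.00451021] res [[0.0009, 0.0004], [0.001, -0.0007], [-0.0004, -0.0006], [-0.0015, 0.0009]]
mouth [0.6598 0.051  0.036 ] [0.0896 0.0443]
panel near top lip [0.4776 0.0467 0.042 ] [-0.0927  0.0444]
panel front [0.6279 0.0507 0.02  ] [0.0576 0.0448]
tip [ 0.6504 -0.0753  0.025 ] [ 0.0771 -0.0817]
pointer [ 0.5978 -0.0807  0.026 ] [ 0.0244 -0.0858]
grip top [ 0.6481 -0.0479  0.078 ] [ 0.0755 -0.0543]
fenceL [0.4685 0.0935 0.026 ] [-0.1006  0.0914]
fenceR [4.704e-01 3.000e-04 2.600e-02] [-0.101  -0.0018]
start push [0.41030478 0.04562396]
grip [ 0.64265805 -0.04877921]
```

{"method": "step_arm", "body": {
  "moves": [
    {"x": 0.029, "y": -0.034, "yaw": -7, "claw": 1},
    {"x": 0.058, "y": -0.068, "yaw": -14, "claw": 1},
    {"x": 0.087, "y": -0.102, "yaw": -21, "claw": 1},
    {"x": 0.116, "y": -0.136, "yaw": -28, "claw": 1},
    {"x": 0.145, "y": -0.17, "yaw": -35, "claw": 1}
  ]
}}

```text
invalid input at $.moves[0]: expected keys x, y, z, yaw, claw
```

```bash
cat >> h.py <<'E'
def to(arm,jx,jy,z=None):
    "tool-axis shift from measured pose to jig point, and tool yaw to world yaw th+90"
    j=np.load("jig.npz");o=arm.observe();p=np.array(o["tcp_pos"]);y=o["ee_rot"][2]
    tgt=j["R"]@[jx,jy]+j["t"];d=tgt-p[:2];c,s=np.cos(y),np.sin(y)
    print("shift x",(c*d[0]+s*d[1]).round(4),"y",(s*d[0]-c*d[1]).round(4),"z",None if z is None else round(p[2]-z,4),
      "yaw",round(-np.degrees(j["th"]+np.pi/2-y),2))
    print("t",o["clock"],"jig",(j["R"].T@(p[:2]-j["t"])).round(4),"z",p[2].round(4),"F",np.round(o["ft_force"],2),"w",o["width"],o["gripper_force"])
E
python3 -c "
from h import *;from rig import arm
to(arm,-.125,.045,.038)"
```

```text
shift x 0.4314 y -0.5045 z 0.2061 yaw -69.91
t 0.1 jig [-0.3569 -0.577 ] z 0.2441 F [-0.59 -0.12  0.09] w 0.08505283383239862 0.0
```

All five keys are required in each row.

{"method": "step_arm", "body": {
  "moves": [
    {"x": 0.029, "y": -0.034, "z": 0, "yaw": -7, "claw": 1},
    {"x": 0.058, "y": -0.068, "z": 0, "yaw": -14, "claw": 1},
    {"x": 0.087, "y": -0.102, "z": 0, "yaw": -21, "claw": 1},
    {"x": 0.116, "y": -0.136, "z": 0, "yaw": -28, "claw": 1},
    {"x": 0.145, "y": -0.17, "z": 0, "yaw": -35, "claw": 1}
  ]
}}

```text
clock: 0.6
tcp_pos: [0.3015, -0.3683, 0.2447]
ee_rot: [-3.141, -0.001, 0.99]
ft_force: [0.6, 0.5, 0.0]
width: 0.012
gripper_force: 0.0
```

```bash
python3 -c "
from h import *;from rig import arm
to(arm,-.125,.045,.038)"
```

```text
shift x 0.4257 y -0.1074 z 0.2067 yaw -34.66
t 0.6 jig [-0.2788 -0.3662] z 0.2447 F [0.59 0.49 0.01] w 0.01197768803009818 0.0
```

{"method": "step_arm", "body": {
  "moves": [
    {"x": 0.044, "y": -0.011, "z": 0, "yaw": -7, "claw": 1},
    {"x": 0.088, "y": -0.022, "z": 0, "yaw": -14, "claw": 1},
    {"x": 0.132, "y": -0.033, "z": 0, "yaw": -21, "claw": 1},
    {"x": 0.176, "y": -0.044, "z": 0, "yaw": -28, "claw": 1},
    {"x": 0.22, "y": -0.055, "z": 0, "yaw": -35, "claw": 1}
  ]
}}

```text
clock: 1.1
tcp_pos: [0.3771, -0.1547, 0.2451]
ee_rot: [3.141, -0.0, 1.601]
ft_force: [1.1, 0.3, 0.7]
width: -0.0002
gripper_force: 0.0
```

```bash
python3 -c "
from h import *;from rig import arm
to(arm,-.125,.045,.038)"
```

```text
shift x 0.199 y 0.0743 z 0.2071 yaw 0.35
t 1.1 jig [-0.198  -0.1545] z 0.2451 F [1.13 0.33 0.68] w -0.00023204591700369106 0.0
```

{"method": "step_arm", "body": {
  "moves": [
    {"x": 0.04, "y": 0.015, "z": 0.02, "yaw": 0, "claw": 1},
    {"x": 0.08, "y": 0.03, "z": 0.04, "yaw": 0, "claw": 1},
    {"x": 0.12, "y": 0.045, "z": 0.06, "yaw": 0, "claw": 1},
    {"x": 0.16, "y": 0.06, "z": 0.08, "yaw": 0, "claw": 1},
    {"x": 0.195, "y": 0.074, "z": 0.1, "yaw": 0, "claw": 1}
  ]
}}

```text
clock: 1.6
tcp_pos: [0.4461, 0.0423, 0.1444]
ee_rot: [3.141, -0.0, 1.597]
ft_force: [0.4, -0.6, -0.2]
width: 0.0003
gripper_force: 0.0
```

{"method": "step_arm", "body": {
  "moves": [
    {"x": 0, "y": 0, "z": 0, "yaw": 0, "claw": 1},
    {"x": 0, "y": 0, "z": 0, "yaw": 0, "claw": 1}
  ]
}}

```text
clock: 1.8
tcp_pos: [0.4453, 0.0409, 0.1444]
ee_rot: [-3.139, 0.0, 1.599]
ft_force: [-0.6, -0.1, 0.0]
width: -0.0001
gripper_force: 0.0
```

```bash
python3 -c "
from h import *;from rig import arm
to(arm,-.125,.045,.038)
s=arm.snapshot('wrist');cv2.imwrite('pics/w1.png',s['color']);np.savez('w1.npz',**s)"
```

```text
shift x 0.0056 y 0.0002 z 0.1064 yaw 0.24
t 1.8 jig [-0.1252  0.0394] z 0.1444 F [-0.59 -0.08  0.03] w -0.00014339879008401008 0.0
```

View pics/w1.png

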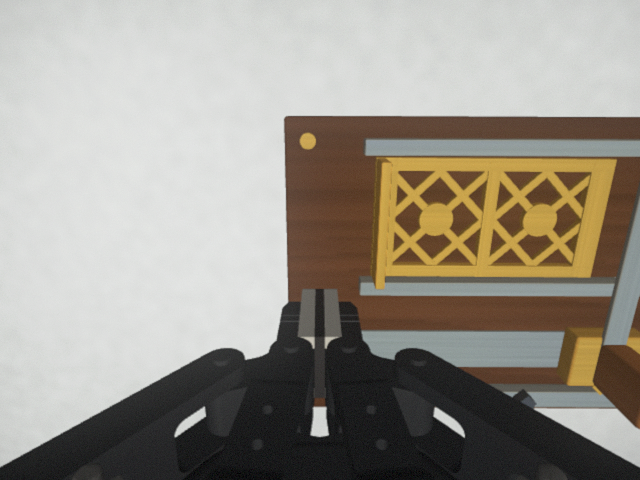

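The wrist view shows the closed fingers at column 320, left of the lip at column 382, so they are clear of it. I'll descend behind the lip.

{"method": "step_arm", "body": {
  "moves": [
    {"x": 0.0055, "y": 0, "z": 0.03, "yaw": 0, "claw": 1},
    {"x": 0.0055, "y": 0, "z": 0.06, "yaw": 0, "claw": 1},
    {"x": 0.0055, "y": 0, "z": 0.085, "yaw": 0, "claw": 1},
    {"x": 0.0055, "y": 0, "z": 0.105, "yaw": 0, "claw": 1},
    {"x": 0.0055, "y": 0, "z": 0.105, "yaw": 0, "claw": 1}
  ]
}}

```text
clock: 2.35
tcp_pos: [0.4437, 0.0443, 0.0388]
ee_rot: [-3.137, 0.0, 1.594]
ft_force: [-0.4, 0.3, -0.1]
width: 0.0
gripper_force: 0.0
```

{"method": "step_arm", "body": {
  "moves": [
    {"x": 0, "y": 0.005, "z": 0, "yaw": 0, "claw": 1},
    {"x": 0, "y": 0.01, "z": 0, "yaw": 0, "claw": 1},
    {"x": 0, "y": 0.015, "z": 0, "yaw": 0, "claw": 1},
    {"x": 0, "y": 0.02, "z": 0, "yaw": 0, "claw": 1},
    {"x": 0, "y": 0.025, "z": 0, "yaw": 0, "claw": 1}
  ]
}}

```text
clock: 2.85
tcp_pos: [0.4697, 0.0464, 0.0406]
ee_rot: [-3.138, 0.0, 1.597]
ft_force: [-5.2, -0.8, 5.0]
width: -0.0003
gripper_force: 2.6
```

```bash
python3 -c "
from h import *;from rig import arm
to(arm,-.055,.045,.038)"
```

```text
shift x 0.0006 y 0.0456 z 0.0026 yaw 0.1
t 2.85 jig [-0.1006  0.0444] z 0.0406 F [-5.2  -0.84  4.99] w -0.00026267458005702884 2.6206908031599596
```

{"method": "step_arm", "body": {
  "moves": [
    {"x": 0, "y": 0.006, "z": 0, "yaw": 0, "claw": 1},
    {"x": 0, "y": 0.012, "z": 0, "yaw": 0, "claw": 1},
    {"x": 0, "y": 0.018, "z": 0, "yaw": 0, "claw": 1},
    {"x": 0, "y": 0.024, "z": 0, "yaw": 0, "claw": 1},
    {"x": 0, "y": 0.03, "z": 0, "yaw": 0, "claw": 1}
  ]
}}

```text
clock: 3.35
tcp_pos: [0.4987, 0.0473, 0.04]
ee_rot: [-3.135, -0.0, 1.597]
ft_force: [-5.7, -0.3, 6.1]
width: -0.0
gripper_force: 3.0
```

```bash
python3 -c "
from h import *;from rig import arm
to(arm,-.055,.045,.038)"
```

```text
shift x 0.0004 y 0.0166 z 0.002 yaw 0.11
t 3.35 jig [-0.0716  0.0446] z 0.04 F [-5.72 -0.28  6.07] w -4.707866791951597e-05 3.046370968222618
```

{"method": "step_arm", "body": {
  "moves": [
    {"x": 0, "y": 0.004, "z": 0, "yaw": 0, "claw": 1},
    {"x": 0, "y": 0.008, "z": 0, "yaw": 0, "claw": 1},
    {"x": 0, "y": 0.012, "z": 0, "yaw": 0, "claw": 1},
    {"x": 0, "y": 0.015, "z": 0, "yaw": 0, "claw": 1},
    {"x": 0, "y": 0.018, "z": 0, "yaw": 0, "claw": 1}
  ]
}}

```text
clock: 3.85
tcp_pos: [0.5193, 0.0477, 0.0402]
ee_rot: [3.141, -0.0, 1.597]
ft_force: [-1.0, -0.2, -0.9]
width: 0.0
gripper_force: 0.8
```

{"method": "step_arm", "body": {
  "moves": [
    {"x": 0, "y": 0.002, "z": 0, "yaw": 0, "claw": 1},
    {"x": 0, "y": 0.004, "z": 0, "yaw": 0, "claw": 1},
    {"x": 0, "y": 0.006, "z": 0, "yaw": 0, "claw": 1}
  ]
}}

```text
clock: 4.15
tcp_pos: [0.5248, 0.0478, 0.0402]
ee_rot: [-3.141, -0.0, 1.597]
ft_force: [-2.0, -0.5, -0.8]
width: -0.0003
gripper_force: 0.8
```

{"method": "step_arm", "body": {
  "moves": [
    {"x": 0, "y": 0.002, "z": 0, "yaw": 0, "claw": 1},
    {"x": 0, "y": 0.004, "z": 0, "yaw": 0, "claw": 1},
    {"x": 0, "y": 0.006, "z": 0, "yaw": 0, "claw": 1}
  ]
}}

```text
clock: 4.45
tcp_pos: [0.5312, 0.048, 0.0403]
ee_rot: [3.141, -0.0, 1.596]
ft_force: [-1.1, -0.7, -0.6]
width: 0.0001
gripper_force: 0.6
```

{"method": "step_arm", "body": {
  "moves": [
    {"x": 0, "y": 0.002, "z": 0, "yaw": 0, "claw": 1},
    {"x": 0, "y": 0.004, "z": 0, "yaw": 0, "claw": 1}
  ]
}}

```text
clock: 4.65
tcp_pos: [0.5336, 0.0481, 0.0402]
ee_rot: [-3.138, -0.0, 1.597]
ft_force: [-7.5, -0.2, 6.6]
width: 0.0001
gripper_force: 3.8
```

{"method": "step_arm", "body": {
  "moves": [
    {"x": 0, "y": 0.002, "z": 0, "yaw": 0, "claw": 1},
    {"x": 0, "y": 0.004, "z": 0, "yaw": 0, "claw": 1}
  ]
}}

```text
clock: 4.85
tcp_pos: [0.5338, 0.0481, 0.04]
ee_rot: [-3.129, 0.0, 1.597]
ft_force: [-14.8, -1.2, 14.5]
width: -0.0003
gripper_force: 7.9
```

{"method": "step_arm", "body": {
  "moves": [
    {"x": 0, "y": 0.002, "z": 0, "yaw": 0, "claw": 1},
    {"x": 0, "y": 0.003, "z": 0, "yaw": 0, "claw": 1}
  ]
}}

```text
clock: 5.05
tcp_pos: [0.5339, 0.0481, 0.0399]
ee_rot: [-3.122, 0.0, 1.597]
ft_force: [-20.2, -0.9, 19.6]
width: -0.0002
gripper_force: 10.2
```

The panel is stalled rigidly at 20 N, with its front about 32 mm past the mouth, so it is seated. I'll back off, rise and check.

{"method": "step_arm", "body": {
  "moves": [
    {"x": 0, "y": -0.006, "z": 0, "yaw": 0, "claw": 1},
    {"x": 0, "y": -0.015, "z": 0, "yaw": 0, "claw": 1},
    {"x": 0, "y": -0.025, "z": 0, "yaw": 0, "claw": 1},
    {"x": 0, "y": -0.03, "z": -0.02, "yaw": 0, "claw": 1},
    {"x": 0, "y": -0.03, "z": -0.06, "yaw": 0, "claw": 0.5}
  ]
}}

```text
clock: 5.55
tcp_pos: [0.5078, 0.0474, 0.0977]
ee_rot: [-3.134, -0.0, 1.596]
ft_force: [2.2, -0.7, 0.1]
width: 0.0132
gripper_force: 0.0
```

{"method": "step_arm", "body": {
  "moves": [
    {"x": -0.03, "y": 0, "z": -0.04, "yaw": 0, "claw": 0.4},
    {"x": -0.065, "y": 0.02, "z": -0.06, "yaw": 0, "claw": 0.3},
    {"x": -0.099, "y": 0.04, "z": -0.06, "yaw": 0, "claw": 0.3},
    {"x": -0.099, "y": 0.05, "z": -0.06, "yaw": 0, "claw": 0.3}
  ]
}}

```text
clock: 5.95
tcp_pos: [0.5678, -0.0542, 0.1628]
ee_rot: [3.134, 0.003, 1.593]
ft_force: [-0.6, 1.4, 0.4]
width: 0.0599
gripper_force: 0.0
```

```bash
python3 -c "
from h import *;from rig import arm
to(arm,.0755,-.055,.055)
s=arm.snapshot('wrist');cv2.imwrite('pics/w2.png',s['color']);np.savez('w2.npz',**s)"
```

```text
shift x 0.0038 y 0.0805 z 0.1078 yaw -0.13
t 5.95 jig [-0.005  -0.0586] z 0.1628 F [-0.57  1.36  0.4 ] w 0.05986244085223644 0.0
```

View pics/w2.png

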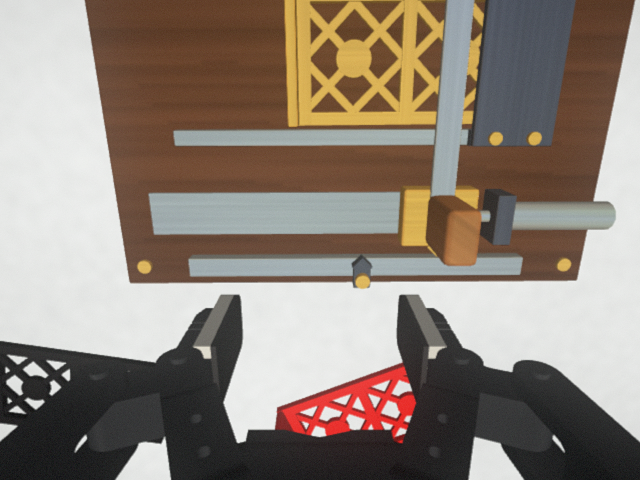

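The wrist view shows the panel under the tunnel edge (475,60), with its lip at column 290. The rule is at rest, the grip is at (455,230) and the pointer tip at (361,257). I'll check these numerically, then move over the grip.

```bash
python3 -c "
from h import *
s=dict(np.load('w2.npz'));j=np.load('jig.npz')
for n,u,v,z in [('lip top near edge',288,60,.042),('lip bottom near',291,126,.042),('tunnel edge',474,140,.036),('pointer tip',361,257,.026),('ptr screw',362,282,.034),('bed corner',130,283,.014),('bed corner2',577,281,.014),('grip topL',447,264,.078),('grip topR',476,264,.078),('carr near',402,245,.030),('rule bottom L edge',433,190,.032)]:
    p=ray(s,(u,v),z);print(n,(j['R'].T@(p[:2]-j['t'])).round(4))"
```

```text
lip top near edge [-0.021   0.0436]
lip bottom near [-0.0201  0.007 ]
tunnel edge [ 0.0936 -0.002 ]
pointer tip [ 0.0264 -0.0836]
ptr screw [ 0.0268 -0.0993]
bed corner [-0.1457 -0.1084]
bed corner2 [ 0.1924 -0.1083]
grip topL [ 0.0698 -0.0682]
grip topR [ 0.0865 -0.0683]
carr near [ 0.0541 -0.0733]
rule bottom L edge [ 0.0718 -0.0344]
```

{"method": "step_arm", "body": {
  "moves": [
    {"x": 0.002, "y": 0.025, "z": 0.01, "yaw": 0, "claw": 0.3},
    {"x": 0.004, "y": 0.05, "z": 0.02, "yaw": 0, "claw": 0.25},
    {"x": 0.004, "y": 0.07, "z": 0.03, "yaw": 0, "claw": 0.25},
    {"x": 0.004, "y": 0.08, "z": 0.04, "yaw": 0, "claw": 0.25},
    {"x": 0.004, "y": 0.08, "z": 0.04, "yaw": 0, "claw": 0.25}
  ]
}}

```text
clock: 6.5
tcp_pos: [0.6432, -0.043, 0.1178]
ee_rot: [-3.138, -0.001, 1.598]
ft_force: [-0.1, -0.7, -0.5]
width: 0.0641
gripper_force: 0.0
```

```bash
python3 -c "
from h import *;from rig import arm
to(arm,.0755,-.055,.055)
s=arm.snapshot('wrist');cv2.imwrite('pics/w3.png',s['color']);np.savez('w3.npz',**s)"
```

```text
shift x -0.0058 y 0.0048 z 0.0628 yaw 0.15
t 6.5 jig [ 0.0706 -0.0493] z 0.1178 F [-0.12 -0.65 -0.52] w 0.06413548292859357 0.0
```

View pics/w3.png

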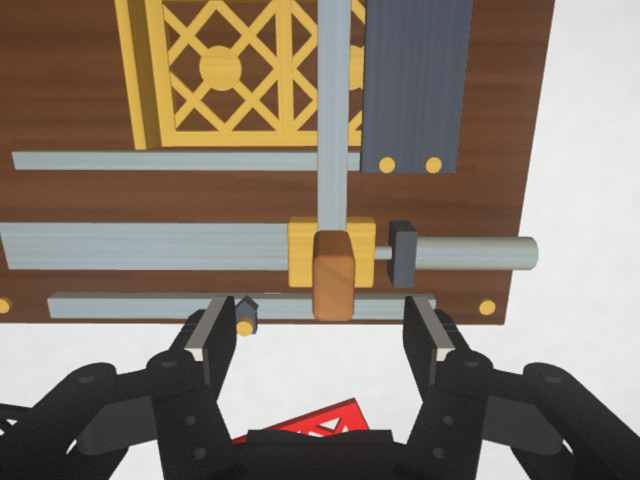

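The view shows the open fingers straddling the grip (334,275) sideways, and the dark spring post at (402,253) to the right. I'll check the post height and grip position before descending.

```bash
python3 -c "
from h import *
a,b=dict(np.load('w2.npz')),dict(np.load('w3.npz'));j=np.load('jig.npz')
def P(s):return s['K']@np.linalg.inv(s['extrinsics'])[:3]
for n,p,q in [('post TL',(486,190),(391,222)),('post TR',(515,190),(416,222)),('grip near edge L',(447,264),(315,319)),('grip near R',(476,264),(353,319)),('ptr tip',(361,256),(249,296)),('screw',(362,282),(245,327)),('carr near-L',(402,188),(288,218))]:
    X=cv2.triangulatePoints(P(a),P(b),np.float64(p),np.float64(q))[:,0];X=X[:3]/X[3]
    print(n,(j['R'].T@(X[:2]-j['t'])).round(4),X[2].round(4))
for n,q,z in [('gL',(315,319),.078),('gR',(353,319),.078),('gfar',(334,232),.078),('ptr',(249,296),.026),('carL',(288,218),.03),('carR',(376,218),.03)]:
    X=ray(b,q,z);print(n,(j['R'].T@(X[:2]-j['t'])).round(4))
"
```

```text
post TL [ 0.1141 -0.038 ] 0.0151
post TR [ 0.1247 -0.0335] 0.0339
grip near edge L [ 0.0694 -0.0677] 0.0791
grip near R [ 0.0875 -0.0693] 0.0759
ptr tip [ 0.0272 -0.0855] 0.0192
screw [ 0.0267 -0.0992] 0.0336
carr near-L [ 0.0531 -0.0343] 0.0228
gL [ 0.0694 -0.0683]
gR [ 0.0874 -0.0682]
gfar [ 0.0778 -0.0252]
ptr [ 0.0286 -0.0821]
carL [ 0.0536 -0.0319]
carR [ 0.1029 -0.0317]
```

{"method": "step_arm", "body": {
  "moves": [
    {"x": -0.005, "y": 0.006, "z": 0, "yaw": 0, "claw": 0.4},
    {"x": -0.005, "y": 0.006, "z": 0.02, "yaw": 0, "claw": 0.4},
    {"x": -0.005, "y": 0.006, "z": 0.04, "yaw": 0, "claw": 0.4},
    {"x": -0.005, "y": 0.006, "z": 0.06, "yaw": 0, "claw": 0.4},
    {"x": -0.005, "y": 0.006, "z": 0.06, "yaw": 0, "claw": 0.4}
  ]
}}

```text
clock: 7.05
tcp_pos: [0.6475, -0.049, 0.0578]
ee_rot: [-3.136, -0.001, 1.596]
ft_force: [-0.3, 0.3, -0.2]
width: 0.0514
gripper_force: 0.0
```

{"method": "step_arm", "body": {
  "grip_force": 60,
  "moves": [
    {"x": 0, "y": 0, "z": 0, "yaw": 0, "claw": 0.7},
    {"x": 0, "y": 0, "z": 0, "yaw": 0, "claw": 1},
    {"x": 0, "y": 0, "z": 0, "yaw": 0, "claw": 1},
    {"x": 0, "y": 0, "z": 0, "yaw": 0, "claw": 1},
    {"x": 0, "y": 0, "z": 0, "yaw": 0, "claw": 1}
  ]
}}

```text
clock: 7.55
tcp_pos: [0.6497, -0.0493, 0.0622]
ee_rot: [-3.14, 0.0, 1.597]
ft_force: [-5.2, -0.6, 5.7]
width: 0.0188
gripper_force: 62.7
```

```bash
python3 -c "
from h import *;from rig import arm
to(arm,.077,-.055,.057)"
```

```text
shift x 0.0007 y -0.0 z 0.0052 yaw 0.1
t 7.55 jig [ 0.077  -0.0557] z 0.0622 F [-5.17 -0.58  5.65] w 0.018813231956334518 62.69928574562073
```

Gripped at 18.8 mm wide and 63 N. I'll pull 46 mm, then look.

{"method": "step_arm", "body": {
  "moves": [
    {"x": 0, "y": -0.006, "z": -0.004, "yaw": 0, "claw": 1},
    {"x": 0, "y": -0.016, "z": -0.004, "yaw": 0, "claw": 1},
    {"x": 0, "y": -0.026, "z": -0.004, "yaw": 0, "claw": 1},
    {"x": 0, "y": -0.036, "z": -0.004, "yaw": 0, "claw": 1},
    {"x": 0, "y": -0.044, "z": -0.004, "yaw": 0, "claw": 1}
  ]
}}

```text
clock: 8.05
tcp_pos: [0.607, -0.0504, 0.0623]
ee_rot: [3.138, 0.001, 1.596]
ft_force: [9.3, -1.1, -18.8]
width: 0.0191
gripper_force: 61.7
```

{"method": "step_arm", "body": {
  "moves": [
    {"x": 0, "y": -0.002, "z": 0, "yaw": 0, "claw": 1},
    {"x": 0, "y": -0.002, "z": 0, "yaw": 0, "claw": 1},
    {"x": 0, "y": -0.002, "z": 0, "yaw": 0, "claw": 1}
  ]
}}

```text
clock: 8.35
tcp_pos: [0.6051, -0.0505, 0.0623]
ee_rot: [3.138, 0.001, 1.596]
ft_force: [8.1, -1.0, -17.4]
width: 0.019
gripper_force: 61.9
```

```bash
python3 -c "
from h import *;from rig import arm
to(arm,.025,-.055,.06)
for n in ('wrist','scene','top'):
    s=arm.snapshot(n);np.savez(n+'4.npz',**s)
    if n=='wrist':W=s['color']
    if n=='scene':S=s['color']
    if n=='top':T=s['color']
c=cv2.resize(S[215:330,205:375],(680,460),interpolation=cv2.INTER_CUBIC)
cv2.imwrite('pics/s4.png',c);cv2.imwrite('pics/w4.png',W)"
```

```text
shift x 0.0008 y -0.0075 z 0.0023 yaw 0.08
t 8.35 jig [ 0.0325 -0.0558] z 0.0623 F [  8.08  -0.98 -17.43] w 0.01903643013840951 61.85825228691101
```

View pics/w4.png

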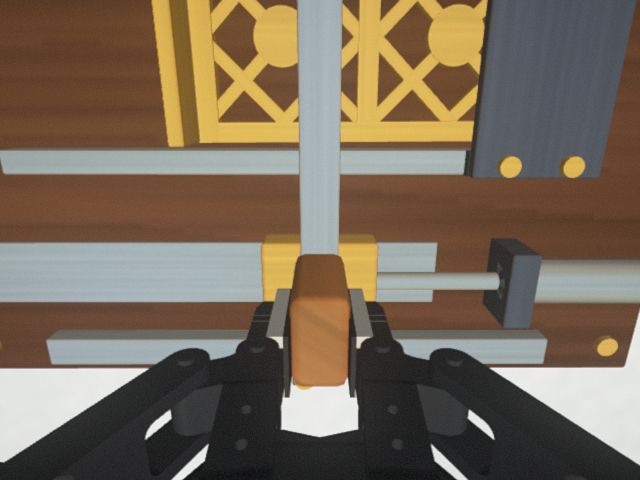

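View pics/s4.png

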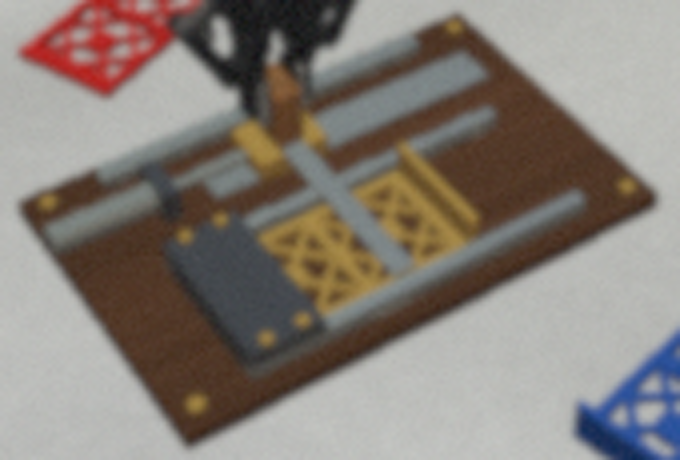

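The wrist view shows the pointer screw (303,387) almost under the grip, and the tip and pointer are hidden by the gripper. So I'll take the offset at rest from the earlier views, enlarged in one composite.

```bash
python3 -c "
from h import *
t=dict(np.load('top0.npz'))['color'];s=dict(np.load('scene0.npz'))['color'];T=dict(np.load('top4.npz'))['color'];w=dict(np.load('w3.npz'))['color']
f=lambda im,x,y,W,H,k:cv2.resize(im[y:y+H,x:x+W],(W*k,H*k),interpolation=cv2.INTER_CUBIC)
a=f(t,320,195,40,55,10) # 400x550
b=f(s,215,225,70,50,5) #350x250
c=f(w,215,280,70,50,5) #350x250
out=np.zeros((550,760,3),np.uint8);out[:,:400]=a;out[:250,405:755]=b;out[260:510,405:755]=c
cv2.imwrite('pics/c5.png',out)"
```

```text
(no output)
```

View pics/c5.png

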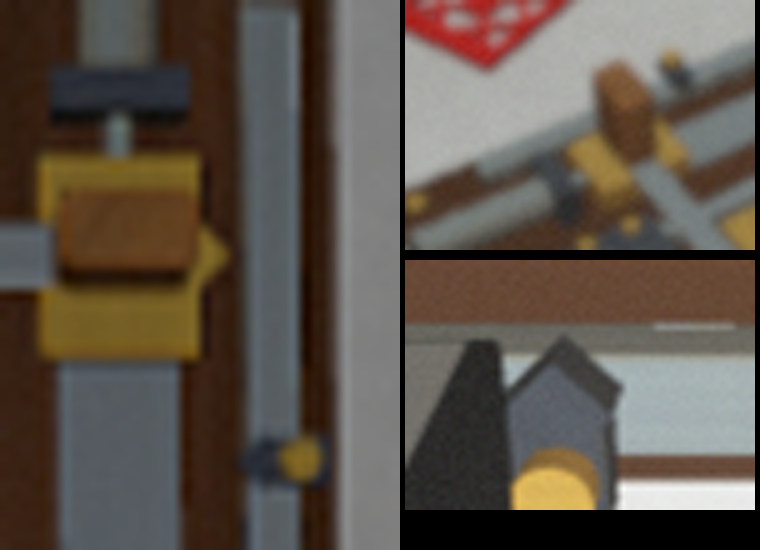

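```bash
python3 -c "
from h import *
j=np.load('jig.npz');J=lambda s,u,v,z:(j['R'].T@(ray(s,(u,v),z)[:2]-j['t'])).round(4)
t,w,w4=[dict(np.load(n)) for n in('top0.npz','w3.npz','wrist4.npz')]
px=lambda x,y:(320+(x+.5)/10-.5,195+(y+.5)/10-.5)
for z in(.022,.03):print('top tip',J(t,*px(229,256.5),z),'car',J(t,*px(120,256.5),z),'ptr',J(t,*px(270,461),z),J(t,*px(302,460),z+.004))
for z in(.026,.03,.034):print('w3 ptr',J(w,247.4,300.4,z),'scr',J(w,215+(554-405)/5,280+(490-260)/5,.034))
print('w3 car',J(w,288,250,.03),J(w,376,250,.03),'bed R',J(w,504,324,.014),'tunnel',J(w,361,172,.036))
print('w4 car',J(w4,262,300,.03),J(w4,377,300,.03),'post',J(w4,490,240,.03),'tunnel',J(w4,470,177,.036),'scr',J(w4,303,388,.034),'gripL',J(w4,292,300,.078),J(w4,349,300,.078))
print('w3 post',J(w,391,222,.03))
print([ (j['R'].T@(s['extrinsics'][:2,3]-j['t'])).round(3) for s in (w,w4)],w['extrinsics'][2,3])
"
```

```text
top tip [ 0.0761 -0.0824] car [ 0.0762 -0.0552] ptr [ 0.0248 -0.0922] [ 0.0247 -0.0998]
top tip [ 0.075  -0.0818] car [ 0.0751 -0.0548] ptr [ 0.024  -0.0916] [ 0.0239 -0.0992]
w3 ptr [ 0.0274 -0.0851] scr [ 0.0266 -0.098 ]
w3 ptr [ 0.0283 -0.0831] scr [ 0.0266 -0.098 ]
w3 ptr [ 0.0291 -0.081 ] scr [ 0.0266 -0.098 ]
w3 car [ 0.0532 -0.0509] [ 0.1037 -0.0507] bed R [ 0.192  -0.1073] tunnel [ 0.093 -0.005]
w4 car [ 0.008  -0.0612] [ 0.0592 -0.0612] post [ 0.1059 -0.033 ] tunnel [ 0.092  -0.0051] scr [ 0.0259 -0.1047] gripL [ 0.0248 -0.0369] [ 0.0426 -0.0369]
w3 post [ 0.1114 -0.034 ]
[array([0.072, 0.027]), array([0.033, 0.02 ])] 0.24661191571144936
```

The two views agree: tip to pointer at rest is 51.1 mm, and I've pulled 44.6 mm so far. That leaves about 6.5 mm; I'll ease the vertical load at the same time.

{"method": "step_arm", "body": {
  "moves": [
    {"x": 0, "y": -0.002, "z": 0.001, "yaw": 0, "claw": 1},
    {"x": 0, "y": -0.004, "z": 0.002, "yaw": 0, "claw": 1},
    {"x": 0, "y": -0.0065, "z": 0.002, "yaw": 0, "claw": 1},
    {"x": 0, "y": -0.0065, "z": 0.002, "yaw": 0, "claw": 1},
    {"x": 0, "y": -0.0065, "z": 0.002, "yaw": 0, "claw": 1}
  ]
}}

```text
clock: 9.0
tcp_pos: [0.6005, -0.0506, 0.0623]
ee_rot: [3.135, 0.001, 1.596]
ft_force: [9.2, -1.0, -12.3]
width: 0.0192
gripper_force: 62.7
```

```bash
python3 -c "
from h import *;from rig import arm
to(arm,.0259,-.055,.06)
s=arm.snapshot('wrist');np.savez('w6.npz',**s);cv2.imwrite('pics/w6.png',s['color'])"
```

```text
shift x 0.0008 y -0.0019 z 0.0023 yaw 0.08
t 9.0 jig [ 0.0278 -0.0558] z 0.0623 F [  9.19  -0.96 -12.27] w 0.01923979256332141 62.723044753074646
```

View pics/w6.png

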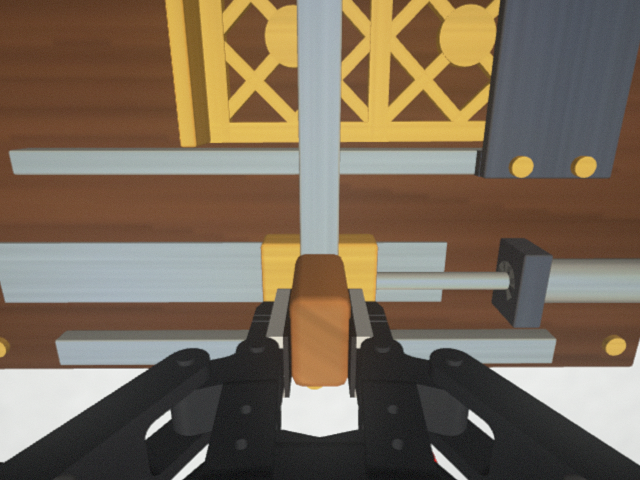

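The screw peeks out at (315,387), against the carriage centre at column 319.5. That is about 1.8 mm still to go, which agrees with the 1.9 mm from the TCP.

{"method": "step_arm", "body": {
  "moves": [
    {"x": 0, "y": -0.001, "z": 0.001, "yaw": 0, "claw": 1},
    {"x": 0, "y": -0.002, "z": 0.001, "yaw": 0, "claw": 1},
    {"x": 0, "y": -0.002, "z": 0.001, "yaw": 0, "claw": 1},
    {"x": 0, "y": -0.002, "z": 0.001, "yaw": 0, "claw": 1}
  ]
}}

```text
clock: 9.45
tcp_pos: [0.5995, -0.0506, 0.0623]
ee_rot: [3.133, 0.001, 1.596]
ft_force: [8.6, 0.4, -8.0]
width: 0.0194
gripper_force: 63.2
```

{"method": "step_arm", "body": {
  "moves": [
    {"x": 0, "y": 0, "z": 0, "yaw": 0, "claw": 1},
    {"x": 0, "y": 0, "z": 0, "yaw": 0, "claw": 1},
    {"x": 0, "y": 0, "z": 0, "yaw": 0, "claw": 1}
  ]
}}

```text
clock: 9.75
tcp_pos: [0.5995, -0.0507, 0.0623]
ee_rot: [3.133, 0.001, 1.596]
ft_force: [8.7, 0.0, -9.3]
width: 0.0187
gripper_force: 63.2
```

```bash
python3 -c "
from h import *;from rig import arm
to(arm,.0259,-.055,.06)
c=arm.snapshot('wrist')['color'];h=cv2.cvtColor(c,cv2.COLOR_BGR2HSV)
m=cv2.inRange(h,(20,120,120),(32,255,255))
for n,a in(('screw',m[380:396,270:370]),('carr',m[238:252,250:390])):
    y,x=np.nonzero(a);print(n,len(x),x.min() if len(x) else '',x.max() if len(x) else '',x.mean() if len(x) else '')"
```

```text
shift x 0.0008 y -0.0009 z 0.0023 yaw 0.07
t 9.75 jig [ 0.0268 -0.0558] z 0.0623 F [ 8.7   0.04 -9.3 ] w 0.01868004340224449 63.16642999649048
screw 18 41 51 46.0
carr 525 12 125 69.15619047619047
```

{"method": "step_arm", "body": {
  "moves": [
    {"x": 0, "y": -0.0015, "z": 0, "yaw": 0, "claw": 1},
    {"x": 0, "y": -0.0015, "z": 0, "yaw": 0, "claw": 1},
    {"x": 0, "y": -0.0015, "z": 0, "yaw": 0, "claw": 1},
    {"x": 0, "y": -0.0015, "z": 0, "yaw": 0, "claw": 1}
  ]
}}

```text
clock: 10.2
tcp_pos: [0.5979, -0.0507, 0.0623]
ee_rot: [3.133, 0.001, 1.596]
ft_force: [8.3, 0.3, -8.8]
width: 0.0191
gripper_force: 63.2
```

```bash
python3 -c "
from h import *;from rig import arm
to(arm,.0259,-.055,.06)
s=arm.snapshot('wrist');c=s['color'];h=cv2.cvtColor(c,cv2.COLOR_BGR2HSV)
m=cv2.inRange(h,(20,120,120),(32,255,255))
for n,a in(('screw',m[380:396,270:370]),('carr',m[238:252,250:390])):
    y,x=np.nonzero(a);print(n,len(x),x.min() if len(x) else '',x.max() if len(x) else '',x.mean() if len(x) else '')
j=np.load('jig.npz')
print('lip',[ (j['R'].T@(ray(s,p,.042)[:2]-j['t'])).round(4) for s,p in((dict(np.load('w6.npz')),(182,146)),(dict(np.load('wrist4.npz')),(168,146)),(dict(np.load('w3.npz')),(134,149)))])"
```

```text
shift x 0.0008 y 0.0007 z 0.0023 yaw 0.08
t 10.2 jig [ 0.0252 -0.0558] z 0.0623 F [ 8.31  0.28 -8.8 ] w 0.019130118894588224 63.16933214664459
screw 18 44 55 49.5
carr 520 12 125 68.67692307692307
lip [array([-0.0213,  0.007 ]), array([-0.0219,  0.007 ]), array([-0.0223,  0.007 ])]
```

Tip and pointer now agree within about 0.5 mm, and the panel has not moved. Handing in.

```bash
python3 -c "
from rig import arm
print(arm.job_done())"
```

```text
the job is handed in; nothing more can be done
None
```

The job is handed in at about 10 s: the panel was pushed about 32 mm into the tunnel until it stopped dead at 20 N, and the rule is pulled out about 51 mm and still gripped at about 63 N, its index tip level with the pointer to within about 0.5–1 mm (inferred from the pointer screw and arm position, since the gripper hid both tips).

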